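# Clear the pile off the bit case and put each thing in its marked home

## Task

Somebody has piled the bench supplies on top of the bit case. Take the pile apart from the top down and set each thing upright in its own home: the flux jar in the green dish, the tape roll over the post of the orange base, the solder reel in the blue dish, and, last of all, the emptied bit case in the yellow tray. Never tip the jar over, and leave the USB stick and the round screw dish where they lie.

Things in the scene. Friction and masses are not known exactly. Their poses are not given: they have to be found in the camera images.
- flux_jar: Round jar, cream body with a dark green screw lid: 41 mm diameter (body 39, lid 41.6), 36 mm high, about 55 g. At the start it stands on top of the tape roll, so its underside is 41 mm above the bench. Origin: centre of its underside; z points up.
- tape_roll: Roll of orange-amber tape lying flat: ring, 60 mm outer diameter, hole about 36 mm, 20 mm high, about 35 g. At the start it lies on one end of the bit case (underside at 21 mm) under the flux jar. Origin: centre of its underside, on the axis of the hole; z points up.
- solder_reel: Solder reel standing on its flange: two blue flanges of 56 mm diameter, each 3 mm thick, silver wire wound between them (46 mm diameter), 39 mm high, about 240 g. At the start it stands on the other end of the bit case (underside at 21 mm), its axis 82 to 90 mm from that of the tape roll. Which end of the case has which varies. Origin: centre of its underside; z points up.
- bit_case: Black flat case with rows of bits, 152 x 56 x 21 mm (x, y, z), about 210 g, at the bottom of the pile, flat on the bench. Origin: centre of its underside; x along its length, y across it (the 56 mm to grasp), z up. Either end may point either way in its tray.
- jar_home: Green round shallow dish, fixed, the home of the flux jar: 68 mm outer diameter, rim top 11 mm above the bench, inside diameter 60 mm, flat inner floor 4 mm above the bench (black pad). Origin: centre of its underside, on the bench.
- tape_home: Orange round base, fixed, the home of the tape roll: 84 mm diameter, flat top 5 mm above the bench, with a bare metal post of 18 mm diameter standing in its centre to 23 mm above the bench (tapered top). The roll goes over the post and lies flat on the base. Origin: centre of its underside, on the bench.
- reel_home: Blue round shallow dish, fixed, the home of the solder reel: 82 mm outer diameter, rim top 11 mm above the bench, inside diameter 74 mm, flat inner floor 4 mm above the bench (black pad). Origin: centre of its underside, on the bench.
- case_home: Yellow rectangular tray, fixed, the home of the bit case: 180 x 86 mm outside (x, y), inside 168 x 74 mm, inner floor 4 mm above the bench (black pad), lips 12 mm above the bench along both short ends and round the four corners; the middle 108 mm of both long sides has no lip, leaving room for fingers. Origin: centre of its underside, on the bench; x along its length, z up.
- usb_stick: Black USB stick with a metal plug, 18 x 55 x 8 mm, lying loose on the bench; to be left alone. Origin: about its middle, at its underside.
- screw_dish: Round silver dish of tiny screws, 66 mm diameter, 13 mm high, loose on the bench; to be left alone. Origin: centre of its underside.
Mind the look-alikes: they are no part of the job. There is more than one size of the flux_jar; the job needs the middle-sized.

How it is judged:
On the way, in this order (a step that is already met when the one before it is completed fails the run):
1. the flux jar stands in the green dish (horizontal distance between flux_jar and jar_home below 0.014 m and z of flux_jar in the frame of jar_home between 0 and 0.008 m and angle between flux_jar's own z axis and vertical below 0.12 rad), for 0.2 s.
2. the tape roll and the solder reel are both in their homes, the case not yet (horizontal distance between tape_roll and tape_home below 0.014 m and z of tape_roll in the frame of tape_home between 0.001 and 0.009 m and angle between each of tape_roll, solder_reel's own z axis and vertical below 0.12 rad and horizontal distance between solder_reel and reel_home below 0.014 m and z of solder_reel in the frame of reel_home between 0 and 0.008 m and not (horizontal distance between bit_case and case_home below 0.014 m and z of bit_case in the frame of case_home between 0 and 0.008 m and angle between bit_case's own z axis and vertical below 0.12 rad and angle between the x axis of bit_case and the x axis of case_home, either way round below 0.2 rad)), for 0.2 s.
3. the bit case lies in the yellow tray (horizontal distance between bit_case and case_home below 0.014 m and z of bit_case in the frame of case_home between 0 and 0.008 m and angle between bit_case's own z axis and vertical below 0.12 rad and angle between the x axis of bit_case and the x axis of case_home, either way round below 0.2 rad), for 0.2 s.
At the end, for the whole second after the job is handed in: Each thing is in its own home, its origin within 14 mm (horizontally) of the home's origin, resting on the home's floor within 4 mm, tilted less than 0.12 rad, the bit case's length within 0.2 rad of the tray's; all are at rest and untouched by the fingers (all of step 1 and all of step 3 and linear speed of each of flux_jar, tape_roll, solder_reel, bit_case below 0.02 m/s and angular speed of each of flux_jar, tape_roll, solder_reel, bit_case below 0.3 rad/s and contact force between each of flux_jar, tape_roll, solder_reel, bit_case and the fingers below 0.05 N and horizontal distance between tape_roll and tape_home below 0.014 m and z of tape_roll in the frame of tape_home between 0.001 and 0.009 m and angle between each of tape_roll, solder_reel's own z axis and vertical below 0.12 rad and horizontal distance between solder_reel and reel_home below 0.014 m and z of solder_reel in the frame of reel_home between 0 and 0.008 m).
It fails at once if the flux jar is tipped over (tilted more than 0.7 rad) (angle between flux_jar's own z axis and vertical above 0.7 rad).
It fails at once if the USB stick is moved more than 25 mm (distance of usb_stick from where it was at the start of the episode above 0.025 m).
It fails at once if the screw dish is moved more than 25 mm (distance of screw_dish from where it was at the start of the episode above 0.025 m).
It also fails if it takes over 115 s, if anything falls off the work surface, if the arm or the gripper's body presses on something with over 40 N, if the wrist force passes 120 N, or if a joint passes its speed limit or range.

## Robot

A 6-joint arm with a two-finger parallel gripper is mounted at the origin on a cart in front of the work surface, level with it; the furniture and walls round the work are solid. World frame = base frame: x ahead of the robot, y to its left, z up, the work surface at z = 0. Lengths are in m, angles in rad, forces in N, time in s.
With the tool pointing down it reaches from about 0.35 to 0.775 m from the base axis. Payload 5.5 kg.
Tool frame: the origin (TCP) lies at the very end of the fingers, on their centre line; the grasp point (between the pads) lies 19 mm behind it; z points along the fingers, y is the line along which they close (so a half turn about z gives the same grasp; the last joint's range is limited). The gripper opens to 85 mm and grips with 20 to 120 N. Pads are 22 mm wide; open, the fingers measure 114 mm over their backs; the gripper's body (76 mm by 85 mm) begins 54 mm behind the grasp point. The pads swing forward as they close: fully open they stand 13 mm farther back than shut.
Start: joints at [-1.481, 0.313, 0.046, 1.304, 0, 1.431], TCP at [0.131, -0.56, 0.231] pointing down, gripper open.
Joint ranges: [-2.76, 2.76], [-0.86, 1.69], [-1.03, 1.26], [-2.2, 2.34], [-1.47, 1.5], [-3.14, 3.14]. Speed limits (rad/s): [2.57, 2.57, 3.14, 3.14, 3.14, 3.14].

## Interface

Orientations are given as a unit quaternion [w, x, y, z].
In Python, from workcell import env, cams, ticket, spotter gives the robot as it stands.
- The arm moves only by the tool jog_arm, never from a script. Its argument "increments" is a list that holds one entry, the list of rows, each a list of 7 numbers: the shift along the tool's x, y, z in units of 0.25 m (1.0 is 0.25 m), then the turn, a rotation vector about the tool's x, y, z in units of 180 degrees (1.0 is 180 degrees), then the closure in counts, from 0 (fully open) to 255 (shut). A call has 1 to 20 rows; each row shifts and turns the commanded pose from where the row before left it, along the tool's axes as they then stand; what a row does not reach is not made up. A row lasts 1/10 s, in which the tool goes at most 50 mm and 8.59 degrees, less where a joint would pass 70% of its speed; a pose out of reach is approached as far as the arm can. A call with a number of a shift or a turn outside -1 to 1 is refused whole. A call with a gripper value outside its range is refused whole. The fingers move at their own pace and stop on an object; "force" is the grip in N (left out, the last holds). Time passes only in rows, so rows that do not move let the fingers close. It gives the time, the measured TCP pose, the force, the opening and the grip force at its end, in the units of the state.
- env.get_state(): the state, without advancing time (a new reading comes with each control period).
- cams.read_camera(name): name is "scene" or "top"; returns a dict with "pixels" (480x640x3 uint8, red, green, blue), "fx", "fy", "cx", "cy" (pixels), "xyz" and "attitude" of the camera in the world. Camera axes: x right, y down, z forward; pixel columns grow to the right and rows downward; lengths in m; the calibration is good to about 2 mm. A picture is of the moment at which its call begins. There is no depth.
- ticket.hand_in(): hands the job in; it is judged then, once.
Trained networks look in the newest picture that a camera, given by its name, has taken for a name from the list of things; names that differ only in an ending like _2 or _b are one class to them, and where a whole thing is asked for, a point or a joint stands for the part that bears it (a point fixed in the world has none). Each returns a list of dicts, best first, with "conf" (0 to 1); they miss things now and then, are a little off and sometimes report something else, mostly with a low value. They report only what shows in the picture. A call takes as long as a camera call. They do not tell look-alikes from the thing itself.
- spotter.find_in(target, camera): "uv" ([column, row] in pixels, amid what is visible of it).
- spotter.cut_out(target, camera): "region" (480x640 bool, what is visible of it) and "uv" ([column, row] in pixels, amid what is visible of it).
- spotter.landmark_of(target, camera): "uv" ([column, row] in pixels: a listed point, or the origin of a listed thing).
The state is a dict: "clock": time; "joint_pos": joint angles; "qvel": joint speeds; "tau": joint torques, N m; "tcp_pos": TCP position; "orientation": TCP orientation; "wrist_force": force on the tool from outside, world axes, zero at the start; "ft_torque": the same for the moment, N m; "finger_gap": finger opening in m; "grip_force": force on a finger pad.
Only numpy, scipy, OpenCV 4.12 (cv2) and the standard library are available. Lean on these libraries where they do the work, as an engineer would, in place of code of your own. Each camera call takes 0.05 s, during which the arm holds its last target. There are 200 camera calls.

## Working session

There is one attempt and no reset: what is moved stays moved. The work goes in short steps, Python scripts to look and compute and a tool call to move; the robot and the scene stay as the last step left them, time stands still between calls to the robot, and variables do not carry over. Pictures are saved under pics/ and viewed, at most 15 in all, crops included, and the job is handed in when it is done.

Besides the shell and the picture viewer there is one more tool, called in YAML: its name, and indented under it one key for each argument. jog_arm: Moves the arm, as the interface text tells. Shifts and turns lie within -1 to 1; 1 stands for 0.25 m of shift or 180 degrees of turn. Its arguments: {"type":"object","properties":{"increments":{"type":"array"},"force":{"type":"number"}},"required":["increments"]}

```bash
ls; mkdir -p pics
cat > h.py <<'E'
import numpy as np, cv2
from scipy.spatial.transform import Rotation as R
from workcell import env, cams, ticket, spotter
def q2R(q): return R.from_quat([q[1],q[2],q[3],q[0]]).as_matrix()
def ray(c,uv):
    d=q2R(c['attitude'])@np.array([(uv[0]-c['cx'])/c['fx'],(uv[1]-c['cy'])/c['fy'],1.])
    return np.array(c['xyz']),d
def at(c,uv,z):
    o,d=ray(c,uv); return o+d*(z-o[2])/d[2]
def proj(c,p):
    v=q2R(c['attitude']).T@(np.array(p)-c['xyz']); return np.array([c['fx']*v[0]/v[2]+c['cx'],c['fy']*v[1]/v[2]+c['cy']])
E
python3 - <<'E'
from h import *
np.set_printoptions(precision=4,suppress=True)
C={}
for n in('top','scene'):
    c=cams.read_camera(n);C[n]=c
    cv2.imwrite(f'pics/{n}0.png',c['pixels'][:,:,::-1]);print(n,c['xyz'],c['attitude'],c['fx'],c['cx'],c['cy'])
for t in 'flux_jar tape_roll solder_reel bit_case jar_home tape_home reel_home case_home usb_stick screw_dish'.split():
  for n in C:
    print(t,n,[(round(d['conf'],2),np.round(d['uv']).tolist(),np.round(at(C[n],d['uv'],0)[:2],3).tolist()) for d in spotter.landmark_of(t,n)[:4]])
print(env.get_state())
E
```

```text
pics
top [ 0.248  -0.0178  1.396 ] [-0.0746  0.7132 -0.693   0.0746] 565.5150336676468 323.4856662061629 244.50223558660764
scene [-0.4739 -0.5937  0.5896] [-0.4745  0.7284 -0.4227  0.2561] 570.3787143794854 310.5606843752824 234.83587300238216
flux_jar top [(0.94, [382.0, 269.0], [0.489, -0.163]), (0.63, [415.0, 228.0], [0.597, -0.245]), (0.21, [319.0, 279.0], [0.459, -0.005])]
flux_jar scene [(0.83, [483.0, 311.0], [0.473, -0.389]), (0.67, [374.0, 281.0], [0.481, -0.161]), (0.56, [426.0, 253.0], [0.654, -0.21])]
tape_roll top [(0.66, [413.0, 226.0], [0.603, -0.241])]
tape_roll scene [(0.79, [424.0, 258.0], [0.629, -0.215]), (0.15, [420.0, 299.0], [0.456, -0.271])]
solder_reel top [(0.93, [378.0, 219.0], [0.619, -0.152])]
solder_reel scene [(0.68, [397.0, 246.0], [0.658, -0.137])]
bit_case top [(0.76, [392.0, 224.0], [0.606, -0.187])]
bit_case scene [(0.9, [410.0, 256.0], [0.622, -0.183])]
jar_home top [(0.83, [424.0, 284.0], [0.455, -0.267])]
jar_home scene [(0.55, [421.0, 302.0], [0.449, -0.276])]
tape_home top [(0.69, [206.0, 282.0], [0.442, 0.277])]
tape_home scene []
reel_home 
[... 240 characters left out ...]
 [0.608, 0.162])]
usb_stick top [(0.55, [321.0, 225.0], [0.597, -0.005])]
usb_stick scene [(0.55, [333.0, 246.0], [0.586, -0.004])]
screw_dish top [(0.77, [173.0, 222.0], [0.594, 0.371])]
screw_dish scene []
{'clock': 1.1, 'joint_pos': array([-1.4806,  0.3132,  0.0461,  1.3036,  0.    ,  1.4312]), 'qvel': array([-0.0009, -0.0012, -0.0009, -0.0006, -0.0021,  0.0007]), 'tau': array([  0.0006, -48.0487,  29.8814,   0.0006,  -0.0001,   0.    ]), 'tcp_pos': array([ 0.131 , -0.5599,  0.2313]), 'orientation': array([0.0001, 0.9934, 0.1147, 0.    ]), 'wrist_force': array([ 0.0991,  0.1806, -0.1523]), 'ft_torque': array([ 0.0175, -0.0359,  0.0187]), 'grip_force': 0.0, 'finger_gap': 0.085284894532196}
```

View pics/top0.png

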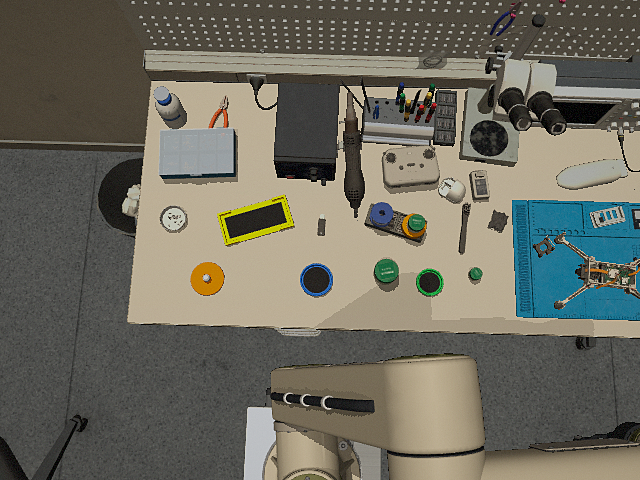

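View pics/scene0.png

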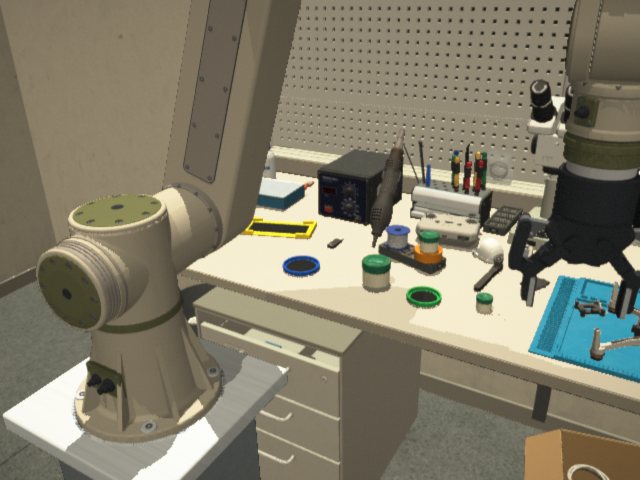

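Run:
```python
import cv2
a=cv2.imread('pics/top0.png')[185:310,330:460];b=cv2.imread('pics/scene0.png')[215:340,350:510]
cv2.imwrite('pics/crop0.png',cv2.hconcat([cv2.resize(a,(390,375),interpolation=2),cv2.resize(b,(410,375),interpolation=2)]))
```

```text
(no output)
```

View pics/crop0.png

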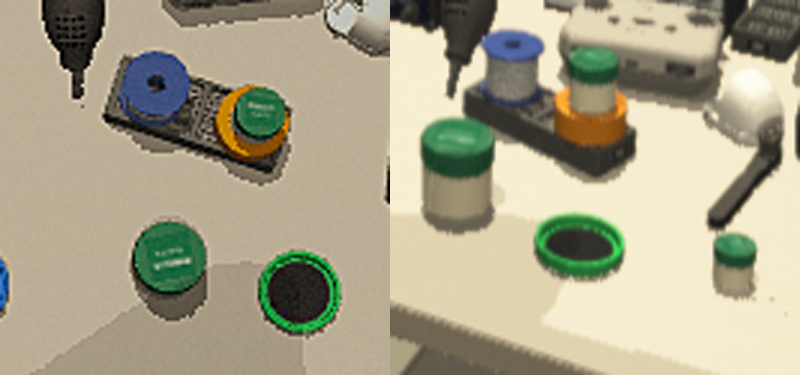

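The large jar is at top (386,270) and the small one at (475,273). The middle-sized jar at (415,222) stands on the tape roll, so it fits the description, and the crop confirms it. The reel (382,213) is on the left end of the case and the tape on the right end. The USB stick is at (321,225) and the screw dish at (173,218).

Next I'll measure precisely with silhouette fits.

```bash
cat > fit.py <<'E'
from h import *
from scipy.optimize import least_squares
th=np.linspace(0,2*np.pi,60)
def cyl(r,z0,z1): return np.array([[r*np.cos(t),r*np.sin(t),z] for t in th for z in (z0,z1)])
def box(a,b,z0,z1): return np.array([[x,y,z] for x in(-a/2,a/2) for y in(-b/2,b/2) for z in(z0,z1)])
def hullmask(c,P):
    q=np.array([proj(c,p) for p in P],np.float32); h=cv2.convexHull(q)
    m=cv2.moments(h); return np.array([m['m10']/m['m00'],m['m01']/m['m00']]),m['m00'],h
def colmask(c,seed,lo,hi,rad=45):
    hsv=cv2.cvtColor(c['pixels'],cv2.COLOR_RGB2HSV); m=cv2.inRange(hsv,lo,hi)
    w=np.zeros_like(m); cv2.circle(w,tuple(int(round(v)) for v in seed),rad,255,-1); m&=w
    n,l,s,ce=cv2.connectedComponentsWithStats(m)
    d=[np.hypot(*(ce[i]-seed))-s[i,4]**.5 if s[i,4]>15 else 1e9 for i in range(1,n)]
    i=1+int(np.argmin(d)); k=(l==i).astype(np.uint8)
    cs,_=cv2.findContours(k,cv2.RETR_EXTERNAL,cv2.CHAIN_APPROX_NONE); h=cv2.convexHull(np.vstack(cs))
    f=np.zeros_like(k);cv2.fillConvexPoly(f,h,1); m=cv2.moments(f,True)
    return np.array([m['m10'],m['m01']])/m['m00'],m['m00'],h
def fit(views,P,g):   # views: list of (cam,centroid)
    f=lambda v:np.concatenate([hullmask(c,P+[v[0],v[1],0])[0]-u for c,u in views])
    s=least_squares(f,g,diff_step=1e-3); return s.x,s.fun
E
python3 - <<'E'
from fit import *
np.set_printoptions(precision=4,suppress=True)
T=cams.read_camera('top');S=cams.read_camera('scene')
G=((45,90,30),(90,255,255));B=((105,90,40),(125,255,255));O=((8,150,80),(20,255,255));Y=((24,120,80),(34,255,255))
GB=((50,150,60),(75,255,255))
it={'lid':(cyl(.0208,.064,.077),G,(415,222),(429,238),(.60,-.23)),
'reeltop':(cyl(.028,.057,.060),B,(381,213),(397,231),(.62,-.16)),
'tape':(cyl(.030,.021,.041),O,(413,228),(428,256),(.6,-.23)),
'jarhome':(cyl(.034,0,.011),G,(429,282),(424,297),(.45,-.27)),
'reelhome':(cyl(.041,0,.011),B,(317,280),(301,266),(.45,0)),
'tapehome':(cyl(.042,0,.005),O,(207,279),None,(.44,.27)),
'bigjar':(cyl(.028,.045,.062),G,(386,270),(376,264),(.49,-.17))}
for k,(P,c,a,b,g) in it.items():
    for nm,vs in(('top',[(T,a)]),('scene',[(S,b)])):
        if vs[0][1] is None: continue
        cam,seed=vs[0]; u,A,_=colmask(cam,seed,*c); x,r=fit([(cam,u)],P,g)
        print(k,nm,u,'area',A,'pred',hullmask(cam,P+[x[0],x[1],0])[1],'xy',x)
for k,c,cam,seed,z in(('tray',Y,T,(256,220),.012),('tray',Y,S,(281,229),.012)):
    u,A,h=colmask(cam,seed,*c,rad=60)
    w=np.array([at(cam,p[0],z)[:2] for p in h.astype(float)],np.float32)
    print(k,A,cv2.minAreaRect(w*1000))
r=spotter.cut_out('bit_case','top')
for d in r[:1]:
    cs,_=cv2.findContours(d['region'].astype(np.uint8),0,1);h=cv2.convexHull(np.vstack(cs))
    w=np.array([at(T,p[0],.02)[:2] for p in h.astype(float)],np.float32);print('case',d['conf'],cv2.minAreaRect(w*1000))
for t,s in(('usb_stick',(321,225)),('screw_dish',(173,218))): print(t,at(T,s,0.01))
E
```

```text
lid top [416.3465 222.4649] area 228.0 pred 252.37701118690893 xy [ 0.5935 -0.2366]
lid scene [429.1088 236.5181] area 193.0 pred 237.82250889996067 xy [ 0.5957 -0.2339]
reeltop top [381.173  214.2996] area 474.0 pred 404.35081230080687 xy [ 0.6148 -0.1527]
reeltop scene [397.096  229.9605] area 177.0 pred 233.20364015665837 xy [ 0.621  -0.1503]
tape top [413.2896 225.767 ] area 442.0 pred 499.13580188015476 xy [ 0.595  -0.2354]
tape scene [427.5347 253.4531] area 490.0 pred 510.4053034952376 xy [ 0.5939 -0.2333]
jarhome top [429.4399 281.8682] area 607.0 pred 612.7849109983072 xy [ 0.4594 -0.2789]
jarhome scene [423.525  296.0933] area 600.0 pred 660.6479088310152 xy [ 0.4628 -0.275 ]
reelhome top [315.9802 279.3551] area 859.0 pred 870.0935054365546 xy [0.4575 0.0026]
reelhome scene [300.8876 265.3388] area 605.0 pred 675.1717825760134 xy [0.4608 0.0069]
tapehome top [206.9989 278.3199] area 894.0 pred 903.600889219204 xy [0.4529 0.2735]
bigjar top [386.0501 270.5447] area 459.0 pred 452.62602602504194 xy [ 0.4764 -0.1658]
bigjar scene [376.2039 263.6228] area 456.0 pred 494.21625793445855 xy [ 0.4605 -0.1733]
tray 2444.0 ((604.7890625, 161.23361206054688), (87.20966339111328, 178.9093780517578), 18.221776962280273)
tray 1142.0 ((599.084716796875, 155.41720581054688), (103.2003173828125, 172.17811584472656), 17.644792556762695)
case 0.6 ((604.4156494140625, -191.9849395751953), (148.28152465820312, 61.29518127441406), 73.19963836669922)
usb_stick [ 0.5956 -0.0058  0.01  ]
screw_dish [0.603 0.369 0.01 ]
```

```bash
cat > go.py <<'E'
# usage: go.py x y z psi : tool-axis units to go (turn first, then shift at the new heading)
import sys
from h import *
s=env.get_state(); M=q2R(s['orientation']); psi=np.degrees(np.arctan2(M[1,0],M[0,0]))
x,y,z,p=map(float,sys.argv[1:5]); a=np.radians(p)
d=np.array([x,y,z])-s['tcp_pos']; X=np.array([np.cos(a),np.sin(a),0]); Y=np.array([np.sin(a),-np.cos(a),0])
print('psi',psi,'tilt',M[:,2].round(4),'turn z',round((psi-p)/180,4),'shift',np.round([d@X/.25,d@Y/.25,-d[2]/.25],4),'clock',s['clock'])
E
python3 go.py .5946 -.2353 .14 74
```

```text
psi 13.166090815398023 tilt [-0.e+00 -1.e-04 -1.e+00] turn z -0.338 shift [1.7593 1.4248 0.3653] clock 1.25
```

jog_arm:
  increments:
    - [[0,0,0,0,0,-0.0422,0],[0,0,0,0,0,-0.0422,0],[0,0,0,0,0,-0.0422,0],[0,0,0,0,0,-0.0422,0],[0,0,0,0,0,-0.0422,0],[0,0,0,0,0,-0.0422,0],[0,0,0,0,0,-0.0422,0],[0,0,0,0,0,-0.0422,0],[0,0,0,0,0,0,0],[0,0,0,0,0,0,0]]
  force: 40

```text
clock: 2.25
tcp_pos: [0.131, -0.5599, 0.2313]
orientation: [0.0, 0.8, 0.6, -0.0]
wrist_force: [-0.4, -0.5, 0.1]
finger_gap: 0.0854
grip_force: 0.0
```

```bash
python3 go.py .5946 -.2353 .14 74
```

```text
psi 73.75495289162778 tilt [-0.e+00 -1.e-04 -1.e+00] turn z -0.0014 shift [1.7594 1.4248 0.3652] clock 2.25
```

jog_arm:
  increments:
    - [[0.11,0.089,0.0228,0,0,0,0],[0.11,0.089,0.0228,0,0,0,0],[0.11,0.089,0.0228,0,0,0,0],[0.11,0.089,0.0228,0,0,0,0],[0.11,0.089,0.0228,0,0,0,0],[0.11,0.089,0.0228,0,0,0,0],[0.11,0.089,0.0228,0,0,0,0],[0.11,0.089,0.0228,0,0,0,0],[0.11,0.089,0.0228,0,0,0,0],[0.11,0.089,0.0228,0,0,0,0],[0.11,0.089,0.0228,0,0,0,0],[0.11,0.089,0.0228,0,0,0,0],[0.11,0.089,0.0228,0,0,0,0],[0.11,0.089,0.0228,0,0,0,0],[0.11,0.089,0.0228,0,0,0,0],[0.11,0.089,0.0228,0,0,0,0],[0,0,0,0,0,0,0],[0,0,0,0,0,0,0],[0,0,0,0,0,0,0]]

```text
clock: 4.15
tcp_pos: [0.5942, -0.2361, 0.1402]
orientation: [-0.0, 0.799, 0.601, -0.0]
wrist_force: [0.1, -0.5, 0.0]
finger_gap: 0.0853
grip_force: 0.0
```

```bash
python3 go.py .5946 -.2353 .05 74; python3 -c "
from h import *
c=cams.read_camera('scene');cv2.imwrite('pics/s1.png',cv2.resize(c['pixels'][140:340,330:550,::-1],None,fx=2.5,fy=2.5))"
```

```text
psi 73.84389980403346 tilt [-5.e-04 -2.e-04 -1.e+00] turn z -0.0009 shift [0.0034 0.0006 0.3606] clock 4.15
```

View pics/s1.png

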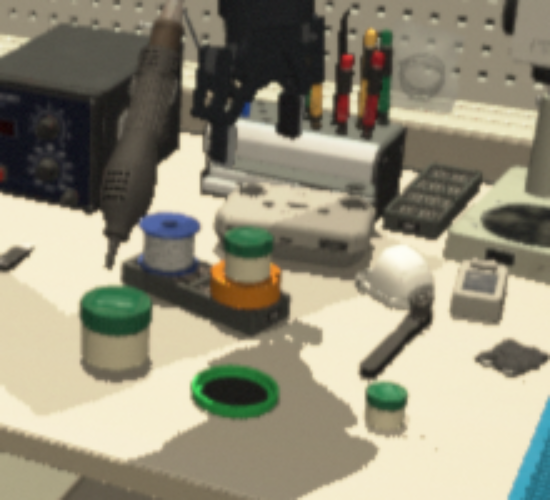

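The open fingers are above the jar on the tape (jar at crop (248,255)) and the view is clear, so I'll descend and grip.

jog_arm:
  increments:
    - [[0.003,0.001,0.05,0,0,0,0],[0,0,0.06,0,0,0,0],[0,0,0.06,0,0,0,0],[0,0,0.06,0,0,0,0],[0,0,0.05,0,0,0,0],[0,0,0.05,0,0,0,0],[0,0,0.03,0,0,0,0],[0,0,0,0,0,0,0],[0,0,0,0,0,0,60],[0,0,0,0,0,0,100],[0,0,0,0,0,0,130],[0,0,0,0,0,0,160],[0,0,0,0,0,0,190],[0,0,0,0,0,0,255],[0,0,0,0,0,0,255],[0,0,0,0,0,0,255],[0,0,0,0,0,0,255]]
  force: 30

```text
clock: 5.9
tcp_pos: [0.5958, -0.2352, 0.051]
orientation: [0.001, 0.799, 0.601, 0.0]
wrist_force: [-0.6, 1.2, 6.0]
finger_gap: 0.0404
grip_force: 30.2
```

```bash
python3 go.py .461 -.277 .12 74
```

```text
psi 73.93705331446044 tilt [ 1.3e-03 -7.0e-04 -1.0e+00] turn z -0.0003 shift [-0.3093 -0.4722 -0.2761] clock 5.9
```

jog_arm:
  increments:
    - [[0,0,-0.03,0,0,0,255],[0,0,-0.06,0,0,0,255],[0,0,-0.06,0,0,0,255],[0,0,-0.06,0,0,0,255],[0,0,-0.06,0,0,0,255],[0,0,-0.03,0,0,0,255],[-0.02,-0.03,0,0,0,0,255],[-0.05,-0.07,0,0,0,0,255],[-0.06,-0.09,0,0,0,0,255],[-0.06,-0.1,0,0,0,0,255],[-0.06,-0.09,0,0,0,0,255],[-0.04,-0.06,0,0,0,0,255],[-0.02,-0.03,0,0,0,0,255],[0,0,0,0,0,0,255],[0,0,0,0,0,0,255]]

```text
clock: 7.4
tcp_pos: [0.4612, -0.277, 0.1249]
orientation: [0.0, 0.799, 0.601, 0.0]
wrist_force: [0.4, -0.3, -0.8]
finger_gap: 0.0403
grip_force: 30.4
```

```bash
python3 go.py .461 -.277 .014 74; python3 -c "
from h import *
c=cams.read_camera('scene');cv2.imwrite('pics/s2.png',cv2.resize(c['pixels'][180:340,330:530,::-1],None,fx=3,fy=3))"
```

```text
psi 73.92003511517197 tilt [ 3.e-04  1.e-04 -1.e+00] turn z -0.0004 shift [-3.000e-04 -7.000e-04  4.436e-01] clock 7.4
```

View pics/s2.png

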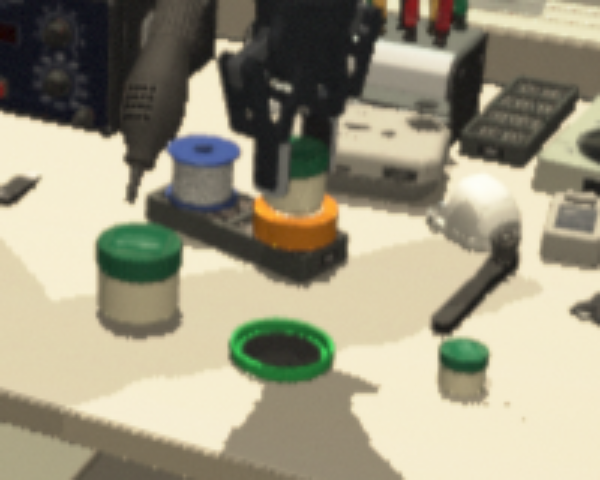

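The jar hangs upright between the fingers (crop (308,175)) over the dish (282,350), and the tape is still on the case. Lowering it.

jog_arm:
  increments:
    - [[0,-0.001,0.04,0,0,0,255],[0,0,0.07,0,0,0,255],[0,0,0.07,0,0,0,255],[0,0,0.07,0,0,0,255],[0,0,0.07,0,0,0,255],[0,0,0.05,0,0,0,255],[0,0,0.03,0,0,0,255],[0,0,0.02,0,0,0,255],[0,0,0.01,0,0,0,255],[0,0,0.008,0,0,0,255],[0,0,0,0,0,0,255],[0,0,0,0,0,0,255]]

```text
clock: 8.65
tcp_pos: [0.461, -0.2772, 0.0161]
orientation: [0.0, 0.799, 0.601, 0.0]
wrist_force: [0.6, -0.4, -1.5]
finger_gap: 0.0404
grip_force: 30.4
```

jog_arm:
  increments:
    - [[0,0,0.006,0,0,0,255],[0,0,0,0,0,0,255],[0,0,0,0,0,0,100],[0,0,0,0,0,0,70],[0,0,0,0,0,0,30],[0,0,0,0,0,0,0],[0,0,0,0,0,0,0],[0,0,0,0,0,0,0],[0,0,-0.05,0,0,0,0],[0,0,-0.1,0,0,0,0],[0,0,-0.15,0,0,0,0],[0,0,-0.12,0,0,0,0],[0,0,-0.05,0,0,0,0],[0,0,0,0,0,0,0]]

```text
clock: 10.05
tcp_pos: [0.462, -0.2779, 0.1341]
orientation: [0.002, 0.799, 0.601, 0.001]
wrist_force: [0.4, 0.1, -0.9]
finger_gap: 0.0855
grip_force: 0.0
```

```bash
cat > pile.py <<'E'
from fit import *
np.set_printoptions(precision=4,suppress=True)
T=cams.read_camera('top');S=cams.read_camera('scene')
cv2.imwrite('pics/cur.png',cv2.hconcat([cv2.resize(T['pixels'][185:310,330:460,::-1],(390,375)),cv2.resize(S['pixels'][215:340,350:510,::-1],(410,375))]))
G=((45,90,30),(90,255,255));B=((105,90,40),(125,255,255));O=((8,150,80),(20,255,255))
for k,P,c,a,b,g in (('jar',cyl(.0208,.029,.040),G,(427,280),(424,285),(.46,-.277)),
 ('tape',cyl(.03,.021,.041),O,(413,228),(428,256),(.6,-.23)),('reel',cyl(.028,.057,.06),B,(381,213),(397,231),(.62,-.15))):
  for cam,s in((T,a),(S,b)):
    try:
      u,A,_=colmask(cam,s,*c); x,r=fit([(cam,u)],P,g); print(k,u,A,hullmask(cam,P+[x[0],x[1],0])[1],x)
    except Exception as e: print(k,e)
E
python3 pile.py; python3 go.py .5945 -.2345 .13 74
```

```text
jar [389.6323 271.1718] 291.0 240.8850604267791 [ 0.4784 -0.1767]
jar [424.0634 293.038 ] 789.0 311.52567340806127 [ 0.4268 -0.288 ]
tape [413.8373 224.8737] 467.0 498.99081582017243 [ 0.5973 -0.2368]
tape [427.9108 252.6338] 527.0 506.93473790050484 [ 0.598  -0.2327]
reel [381.1681 214.2983] 476.0 404.35016501531936 [ 0.6148 -0.1527]
reel [396.9711 229.9595] 173.0 233.190525730839 [ 0.6208 -0.15  ]
psi 73.93796317216606 tilt [-6.e-04  4.e-04 -1.e+00] turn z -0.0003 shift [0.3097 0.4695 0.0038] clock 10.15
```

View pics/cur.png

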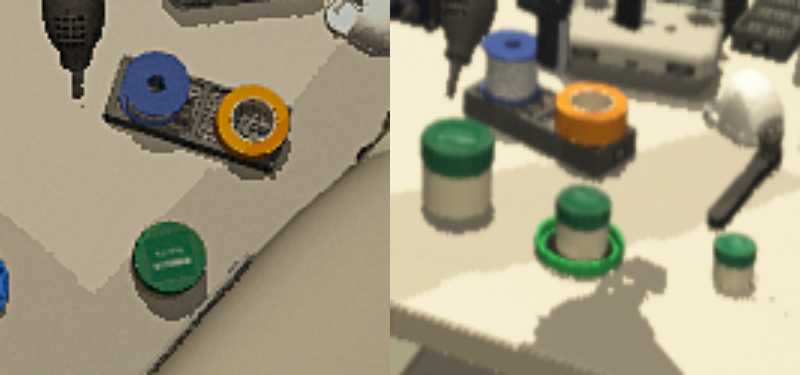

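The jar stands upright in the green dish (crop (583,220)). The tape, now uncovered, is at (253,120). Next I grip the tape.

jog_arm:
  increments:
    - [[0.0125,0.019,0.004,0,0,0,0],[0.05,0.08,0,0,0,0,0],[0.07,0.11,0,0,0,0,0],[0.07,0.11,0,0,0,0,0],[0.06,0.09,0,0,0,0,0],[0.04,0.05,0,0,0,0,0],[0.01,0.02,0,0,0,0,0],[0,0,0.04,0,0,0,0],[0,0,0.08,0,0,0,0],[0,0,0.1,0,0,0,0],[0,0,0.1,0,0,0,0],[0,0,0.07,0,0,0,0],[0,0,0.04,0,0,0,0],[0,0,0.014,0,0,0,0],[0,0,0,0,0,0,0],[0,0,0,0,0,0,0]]
  force: 30

```text
clock: 11.75
tcp_pos: [0.5978, -0.2354, 0.0205]
orientation: [0.001, 0.799, 0.601, 0.0]
wrist_force: [0.3, 0.4, 0.7]
finger_gap: 0.0856
grip_force: 0.0
```

jog_arm:
  increments:
    - [[0,0,0,0,0,0,40],[0,0,0,0,0,0,60],[0,0,0,0,0,0,80],[0,0,0,0,0,0,120],[0,0,0,0,0,0,200],[0,0,0,0,0,0,200],[0,0,0,0,0,0,200]]

```text
clock: 12.45
tcp_pos: [0.5978, -0.2352, 0.0207]
orientation: [0.001, 0.799, 0.601, 0.0]
wrist_force: [-1.6, 0.7, 6.6]
finger_gap: 0.0585
grip_force: 31.4
```

jog_arm:
  increments:
    - [[0,0,-0.04,0,0,0,200],[0,0,-0.08,0,0,0,200],[0,0,-0.12,0,0,0,200],[0,0,-0.13,0,0,0,200],[0,0,-0.12,0,0,0,200],[0,0,-0.07,0,0,0,200],[0,-0.05,0,0,0,0,200],[0,-0.1,0,0,0,0,200],[-0.005,-0.14,0,0,0,0,200],[-0.005,-0.14,0,0,0,0,200],[-0.005,-0.1,0,0,0,0,200],[0,-0.04,0,0,0,0,200],[0,0,0,0,0,0,200]]

```text
clock: 13.75
tcp_pos: [0.4588, -0.1989, 0.1603]
orientation: [0.0, 0.799, 0.601, 0.0]
wrist_force: [0.6, 0.0, -0.2]
finger_gap: 0.0589
grip_force: 32.4
```

jog_arm:
  increments:
    - [[0.05,-0.015,0,0,0,0,200],[0.1,-0.03,0,0,0,0,200],[0.14,-0.042,0,0,0,0,200],[0.14,-0.042,0,0,0,0,200],[0.14,-0.042,0,0,0,0,200],[0.14,-0.042,0,0,0,0,200],[0.14,-0.042,0,0,0,0,200],[0.14,-0.042,0,0,0,0,200],[0.14,-0.042,0,0,0,0,200],[0.14,-0.042,0,0,0,0,200],[0.14,-0.042,0,0,0,0,200],[0.14,-0.042,0,0,0,0,200],[0.14,-0.042,0,0,0,0,200],[0.12,-0.04,0,0,0,0,200],[0.08,-0.025,0,0,0,0,200],[0.03,-0.01,0,0,0,0,200],[0,0,0,0,0,0,200],[0,0,0,0,0,0,200]]

```text
clock: 15.55
tcp_pos: [0.4524, 0.3022, 0.1593]
orientation: [0.0, 0.799, 0.601, -0.0]
wrist_force: [-0.0, 0.0, -0.0]
finger_gap: 0.0582
grip_force: 32.4
```

```bash
python3 go.py .453 .2735 .01 74; python3 -c "
from h import *
c=cams.read_camera('top');cv2.imwrite('pics/t3.png',cv2.hconcat([cv2.resize(c['pixels'][180:340,130:330,::-1],(400,320)),cv2.resize(c['pixels'][180:340,300:500,::-1],(400,320))]))"
```

```text
psi 73.94129314963111 tilt [-5.e-04 -7.e-04 -1.e+00] turn z -0.0003 shift [-0.1096  0.034   0.5971] clock 15.55
```

View pics/t3.png

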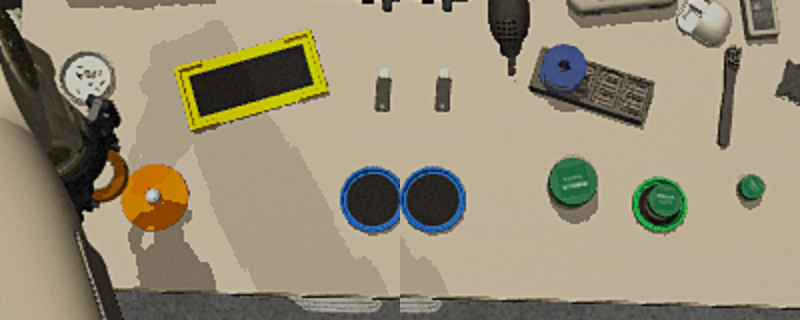

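The tape is in the gripper (crop (115,175)), with the post at (152,196) and about 28 mm of overshoot. I'll step back and lower it.

jog_arm:
  increments:
    - [[-0.03,0.01,0,0,0,0,200],[-0.05,0.014,0,0,0,0,200],[-0.03,0.01,0,0,0,0,200],[0,0,0.05,0,0,0,200],[0,0,0.1,0,0,0,200],[0,0,0.12,0,0,0,200],[0,0,0.1,0,0,0,200],[0,0,0.08,0,0,0,200],[0,0,0.05,0,0,0,200],[0,0,0.02,0,0,0,200],[0,0,0,0,0,0,200],[0,0,0,0,0,0,200]]

```text
clock: 16.8
tcp_pos: [0.4536, 0.2739, 0.0303]
orientation: [0.0, 0.799, 0.601, 0.001]
wrist_force: [-0.3, -1.0, 0.3]
finger_gap: 0.0586
grip_force: 32.4
```

```bash
python3 go.py .453 .2735 .005 74
```

```text
psi 73.9296853911472 tilt [ 1.2e-03  5.0e-04 -1.0e+00] turn z -0.0004 shift [-0.0021 -0.0021  0.1011] clock 16.8
```

jog_arm:
  increments:
    - [[-0.002,-0.002,0.02,0,0,0,200],[0,0,0.02,0,0,0,200],[0,0,0.02,0,0,0,200],[0,0,0.02,0,0,0,200],[0,0,0.01,0,0,0,200],[0,0,0.004,0,0,0,200],[0,0,0,0,0,0,200],[0,0,0,0,0,0,200]]

```text
clock: 17.6
tcp_pos: [0.4525, 0.2734, 0.0062]
orientation: [0.0, 0.799, 0.601, 0.0]
wrist_force: [0.1, -0.7, -0.8]
finger_gap: 0.0586
grip_force: 32.4
```

jog_arm:
  increments:
    - [[0,0,0,0,0,0,60],[0,0,0,0,0,0,30],[0,0,0,0,0,0,0],[0,0,0,0,0,0,0],[0,0,0,0,0,0,0],[0,0,-0.05,0,0,0,0],[0,0,-0.1,0,0,0,0],[0,0,-0.15,0,0,0,0],[0,0,-0.15,0,0,0,0],[0,0,-0.1,0,0,0,0],[0,0,-0.05,0,0,0,0],[0,0,0,0,0,0,0]]

```text
clock: 18.8
tcp_pos: [0.4536, 0.2738, 0.1583]
orientation: [0.001, 0.799, 0.601, 0.002]
wrist_force: [-0.3, -1.3, 0.3]
finger_gap: 0.0854
grip_force: 0.0
```

jog_arm:
  increments:
    - [[-0.05,0.015,0,0,0,0,0],[-0.1,0.03,0,0,0,0,0],[-0.14,0.042,0,0,0,0,0],[-0.14,0.042,0,0,0,0,0],[-0.14,0.042,0,0,0,0,0],[-0.14,0.042,0,0,0,0,0],[-0.14,0.042,0,0,0,0,0],[-0.14,0.042,0,0,0,0,0],[-0.14,0.042,0,0,0,0,0],[-0.14,0.042,0,0,0,0,0],[-0.14,0.042,0,0,0,0,0],[-0.14,0.042,0,0,0,0,0],[-0.1,0.03,0,0,0,0,0],[-0.05,0.015,0,0,0,0,0],[0,0,0,0,0,0,0],[0,0,0,0,0,0,0]]

```text
clock: 20.4
tcp_pos: [0.4563, -0.1695, 0.1551]
orientation: [-0.001, 0.799, 0.601, -0.0]
wrist_force: [0.6, 1.4, -0.2]
finger_gap: 0.0854
grip_force: 0.0
```

```bash
python3 go.py .618 -.152 .11 74;python3 - <<'E'
from fit import *
T=cams.read_camera('top');S=cams.read_camera('scene')
O=((8,150,80),(20,255,255))
u,A,_=colmask(T,(206,277),*O,rad=60);print(u,A)
cv2.imwrite('pics/c4.png',cv2.hconcat([cv2.resize(T['pixels'][230:320,160:250,::-1],(400,400),interpolation=cv2.INTER_CUBIC),cv2.resize(T['pixels'][180:280,340:440,::-1],(400,400))]))
B=((105,90,40),(125,255,255));P=cyl(.028,.057,.06)
for c,s in((T,(381,213)),(S,(397,231))):
  u,A,_=colmask(c,s,*B);print(u,A,fit([(c,u)],P,(.62,-.15))[0])
E
```

```text
psi 73.92292796632569 tilt [-0.002   0.0016 -1.    ] turn z -0.0004 shift [0.2457 0.6025 0.1805] clock 20.4
[206.99888143 278.31991051] 894.0
[381.08067941 214.21656051] 471.0 [ 0.61504316 -0.15245452]
[397.0960452  229.96045198] 177.0 [ 0.62096909 -0.15028686]
```

View pics/c4.png

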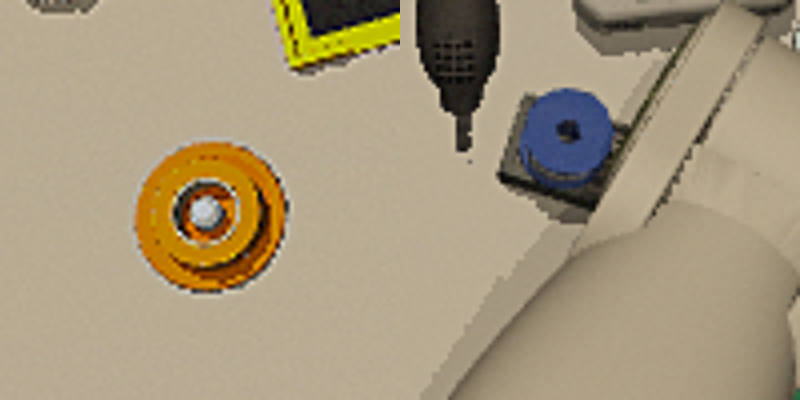

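The tape lies over its post (ring about (210,215), post (207,210)). Before taking the reel at crop (568,135), I'll check how close the soldering iron at (462,150) is.

Run:
```python
from h import *
T=cams.read_camera('top');S=cams.read_camera('scene')
def tri(a,b):
    o1,d1=ray(T,a);o2,d2=ray(S,b);t=np.linalg.lstsq(np.c_[d1,-d2],o2-o1,rcond=None)[0]
    return ((o1+d1*t[0]+o2+d2*t[1])/2).round(3),np.linalg.norm(o1+d1*t[0]-o2-d2*t[1]).round(4)
print(tri((355.5,217.5),(373,246)),tri((355,207),(376,234)),tri((353,185),(384,200)),tri((350,135),(395,150)))
```

```text
(array([ 0.619, -0.093,  0.006]), np.float64(0.0002)) (array([ 0.64 , -0.09 ,  0.028]), np.float64(0.0003)) (array([ 0.678, -0.086,  0.098]), np.float64(0.0116)) (array([ 0.765, -0.072,  0.194]), np.float64(0.0122))
```

jog_arm:
  increments:
    - [[0.02,0.05,0,0,0,0,0],[0.04,0.1,0,0,0,0,0],[0.055,0.135,0,0,0,0,0],[0.055,0.135,0.04,0,0,0,0],[0.045,0.11,0.05,0,0,0,0],[0.03,0.07,0.05,0,0,0,0],[0,0,0.04,0,0,0,0],[0,0,0,0,0,0,0],[0,0,0,0,0,0,0]]

```text
clock: 21.5
tcp_pos: [0.6176, -0.1526, 0.111]
orientation: [-0.0, 0.799, 0.601, -0.0]
wrist_force: [-0.3, -0.5, -0.4]
finger_gap: 0.0851
grip_force: 0.0
```

```bash
python3 go.py .618 -.1515 .03 74
```

```text
psi 73.95255088519345 tilt [-1.2e-03  3.0e-04 -1.0e+00] turn z -0.0003 shift [0.0045 0.0004 0.3238] clock 21.5
```

jog_arm:
  increments:
    - [[0.004,0,0.04,0,0,0,0],[0,0,0.06,0,0,0,0],[0,0,0.07,0,0,0,0],[0,0,0.07,0,0,0,0],[0,0,0.05,0,0,0,0],[0,0,0.03,0,0,0,0],[0,0,0.004,0,0,0,0],[0,0,0,0,0,0,0],[0,0,0,0,0,0,40],[0,0,0,0,0,0,60],[0,0,0,0,0,0,80],[0,0,0,0,0,0,120],[0,0,0,0,0,0,200],[0,0,0,0,0,0,200],[0,0,0,0,0,0,200],[0,0,0,0,0,0,200]]
  force: 60

```text
clock: 23.1
tcp_pos: [0.6194, -0.1523, 0.0313]
orientation: [0.001, 0.799, 0.601, 0.001]
wrist_force: [-0.6, 0.2, 4.6]
finger_gap: 0.0516
grip_force: 61.4
```

jog_arm:
  increments:
    - [[0,0,-0.02,0,0,0,200],[0,0,-0.04,0,0,0,200],[0,0,-0.06,0,0,0,200],[0,0,-0.08,0,0,0,200],[0,0,-0.1,0,0,0,200],[0,0,-0.1,0,0,0,200],[0,0,-0.06,0,0,0,200],[0,0,-0.03,0,0,0,200],[0,0,0,0,0,0,200],[0,0,0,0,0,0,200]]

```text
clock: 24.1
tcp_pos: [0.6181, -0.1519, 0.1518]
orientation: [-0.001, 0.799, 0.601, -0.0]
wrist_force: [-0.2, -0.8, -3.2]
finger_gap: 0.0517
grip_force: 62.9
```

```bash
python3 go.py .459 -.06 .15 74;python3 go.py .459 .0045 .013 74; python3 -c "
from h import *
c=cams.read_camera('scene');cv2.imwrite('pics/s5.png',cv2.resize(c['pixels'][160:300,320:480,::-1],None,fx=3,fy=3))"
```

```text
psi 73.93571440582228 tilt [-1.2e-03  4.0e-04 -1.0e+00] turn z -0.0004 shift [ 0.1779 -0.7132  0.0071] clock 24.1
psi 73.93571440582228 tilt [-1.2e-03  4.0e-04 -1.0e+00] turn z -0.0004 shift [ 0.4259 -0.7843  0.5551] clock 24.1
```

View pics/s5.png

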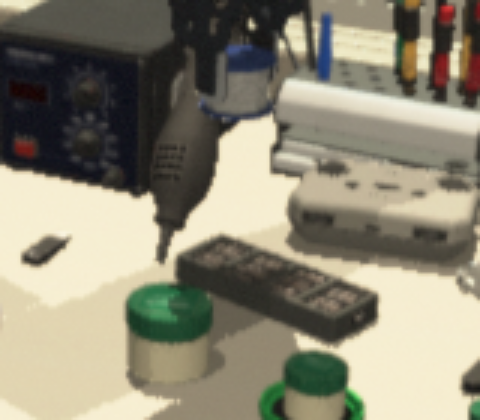

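The reel is held (crop (240,80)), but the 51.6 mm gap is less than its 56 mm flange. I'll measure its position relative to the TCP before placing it.

```bash
python3 -c "
from h import *
T=cams.read_camera('top');S=cams.read_camera('scene')
p=np.array([.6181,-.1519,.17]);print(proj(T,p),proj(S,p))
u=proj(T,p).astype(int);v=proj(S,p).astype(int)
a=T['pixels'][u[1]-35:u[1]+35,u[0]-35:u[0]+35,::-1];b=S['pixels'][v[1]-35:v[1]+35,v[0]-35:v[0]+35,::-1]
cv2.imwrite('pics/c6.png',cv2.hconcat([cv2.resize(i,(400,400),interpolation=cv2.INTER_CUBIC) for i in(a,b)]))"
```

```text
[385.90984781 199.90850065] [399.05642641 183.38323409]
```

View pics/c6.png

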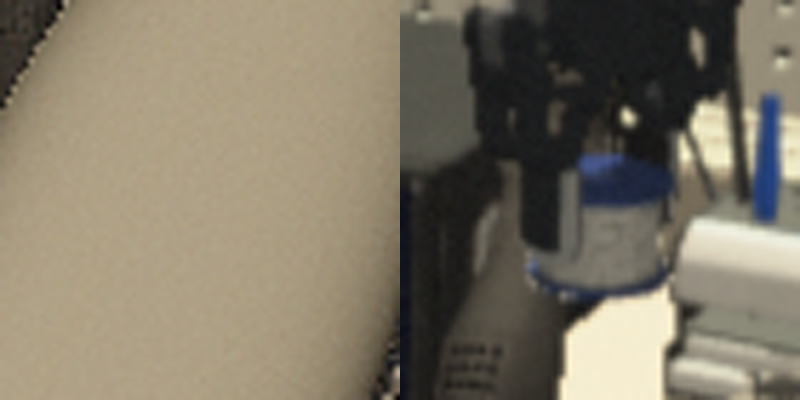

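jog_arm:
  increments:
    - [[0,-0.04,0,0,0,0,200],[0,-0.08,0,0,0,0,200],[0.03,-0.12,0,0,0,0,200],[0.06,-0.13,0,0,0,0,200],[0.08,-0.13,0,0,0,0,200],[0.09,-0.12,0,0,0,0,200],[0.08,-0.09,0,0,0,0,200],[0.05,-0.05,0,0,0,0,200],[0.036,-0.024,0,0,0,0,200],[0,0,0.05,0,0,0,200],[0,0,0.1,0,0,0,200],[0,0,0.12,0,0,0,200],[0,0,0.1,0,0,0,200],[0,0,0.06,0,0,0,200],[0,0,0.03,0,0,0,200],[0,0,0,0,0,0,200],[0,0,0,0,0,0,200]]

```text
clock: 25.95
tcp_pos: [0.4607, 0.0042, 0.0381]
orientation: [0.0, 0.799, 0.601, 0.0]
wrist_force: [-0.3, -0.4, -2.8]
finger_gap: 0.0518
grip_force: 63.1
```

```bash
python3 go.py .459 .0045 .013 74; python3 -c "
from h import *
S=cams.read_camera('scene');T=cams.read_camera('top')
u=proj(T,[.459,.0045,.05]).astype(int);v=proj(S,[.459,.0045,.05]).astype(int);print(u,v)
a=T['pixels'][u[1]-35:u[1]+35,u[0]-35:u[0]+35,::-1];b=S['pixels'][v[1]-35:v[1]+35,v[0]-35:v[0]+35,::-1]
cv2.imwrite('pics/c7.png',cv2.hconcat([cv2.resize(i,(400,400),interpolation=cv2.INTER_CUBIC) for i in(a,b)]))"
```

```text
psi 73.91934078950717 tilt [ 1.e-03 -4.e-04 -1.e+00] turn z -0.0004 shift [-0.0007 -0.0069  0.1002] clock 25.95
[315 275] [300 247]
```

View pics/c7.png

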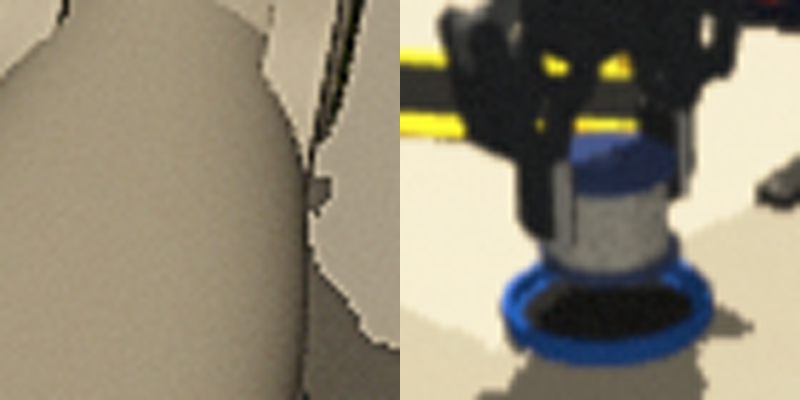

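The reel is upright and centred over the dish (crop: reel x 540–680, dish x 500–712). Lowering it.

jog_arm:
  increments:
    - [[0,-0.005,0.02,0,0,0,200],[0,0,0.03,0,0,0,200],[0,0,0.02,0,0,0,200],[0,0,0.015,0,0,0,200],[0,0,0.008,0,0,0,200],[0,0,0.003,0,0,0,200],[0,0,0,0,0,0,200],[0,0,0,0,0,0,200]]

```text
clock: 26.85
tcp_pos: [0.458, 0.0047, 0.0143]
orientation: [0.0, 0.799, 0.601, -0.0]
wrist_force: [-4.9, -0.7, 9.2]
finger_gap: 0.0515
grip_force: 63.7
```

jog_arm:
  increments:
    - [[0,0,-0.002,0,0,0,100],[0,0,0,0,0,0,70],[0,0,0,0,0,0,30],[0,0,0,0,0,0,0],[0,0,0,0,0,0,0],[0,0,0,0,0,0,0],[0,0,-0.05,0,0,0,0],[0,0,-0.1,0,0,0,0],[0,0,-0.15,0,0,0,0],[0,0,-0.15,0,0,0,0],[0,0,-0.08,0,0,0,0],[-0.05,0,0,0,0,0,0],[-0.1,0,0,0,0,0,0],[-0.14,0,0,0,0,0,0],[-0.14,0,0,0,0,0,0],[-0.14,0,0,0,0,0,0],[-0.1,0,0,0,0,0,0],[-0.05,0,0,0,0,0,0],[0,0,0,0,0,0,0]]

```text
clock: 28.75
tcp_pos: [0.4079, -0.1692, 0.1457]
orientation: [-0.001, 0.8, 0.6, -0.0]
wrist_force: [-0.2, 0.2, -0.1]
finger_gap: 0.0852
grip_force: 0.0
```

```bash
python3 go.py .606 -.193 .12 74
python3 - <<'E'
from fit import *
np.set_printoptions(precision=4,suppress=True)
T=cams.read_camera('top');S=cams.read_camera('scene')
P=box(.152,.056,0,.021)
for n,c in(('top',T),('scene',S)):
  for d in spotter.cut_out('bit_case',n)[:1]:
    reg=d['region'].astype(np.uint8);cs,_=cv2.findContours(reg,0,1);h=cv2.convexHull(np.vstack(cs));m=cv2.moments(reg,True)
    u=np.array([m['m10'],m['m01']])/m['m00']
    Rz=lambda a:P@R.from_euler('z',a).as_matrix().T
    for a in(70,74,78):
      x,_=fit([(c,u)],P@R.from_euler('z',a,degrees=True).as_matrix().T,(.606,-.193)); 
      hh=hullmask(c,P@R.from_euler('z',a,degrees=True).as_matrix().T+[*x,0])[2]
      f=np.zeros((480,640),np.uint8);cv2.fillConvexPoly(f,np.round(hh).astype(int),1)
      print(n,d['conf'],m['m00'],a,x,'IoU',(f&reg).sum()/(f|reg).sum())
a=T['pixels'][180:320,280:460,::-1];b=S['pixels'][200:340,260:440,::-1]
cv2.imwrite('pics/c8.png',cv2.hconcat([cv2.resize(i,(400,311),interpolation=cv2.INTER_CUBIC) for i in(a,b)]))
E
```

```text
psi 73.763770846513 tilt [-1.1e-03  6.0e-04 -1.0e+00] turn z -0.0013 shift [0.1269 0.7879 0.1029] clock 28.75
top 0.57 981.0 70 [ 0.6139 -0.1743] IoU 0.6456536164565362
top 0.57 981.0 74 [ 0.6139 -0.1742] IoU 0.653564290473018
top 0.57 981.0 78 [ 0.6139 -0.1741] IoU 0.6431424766977364
scene 0.59 1285.0 70 [ 0.6106 -0.1889] IoU 0.8946266573621773
scene 0.59 1285.0 74 [ 0.6103 -0.1892] IoU 0.8905058905058905
scene 0.59 1285.0 78 [ 0.6101 -0.1895] IoU 0.874829001367989
```

View pics/c8.png

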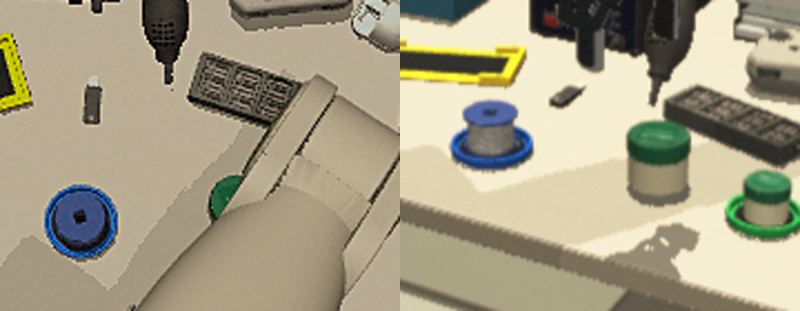

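The reel stands upright in the blue dish (crop (80,217) and (490,130)), and the case is now bare. I'll grip the case.

jog_arm:
  increments:
    - [[0.006,0.04,0,0,0,-0.001,0],[0.02,0.1,0,0,0,0,0],[0.025,0.15,0,0,0,0,0],[0.025,0.15,0.02,0,0,0,0],[0.025,0.15,0.03,0,0,0,0],[0.02,0.12,0.03,0,0,0,0],[0.015,0.08,0.02,0,0,0,0],[0,0,0.05,0,0,0,0],[0,0,0.09,0,0,0,0],[0,0,0.1,0,0,0,0],[0,0,0.08,0,0,0,0],[0,0,0.05,0,0,0,0],[0,0,0.03,0,0,0,0],[0,0,0,0,0,0,0],[0,0,0,0,0,0,0]]

```text
clock: 30.45
tcp_pos: [0.6085, -0.1896, 0.0223]
orientation: [0.001, 0.798, 0.603, 0.0]
wrist_force: [0.9, 0.2, 0.1]
finger_gap: 0.0849
grip_force: 0.0
```

```bash
python3 go.py .607 -.191 .003 74
```

```text
psi 74.12181418617661 tilt [ 1.e-03 -6.e-04 -1.e+00] turn z 0.0007 shift [-0.0069 -0.0041  0.0773] clock 30.45
```

jog_arm:
  increments:
    - [[-0.007,-0.004,0.03,0,0,0,0],[0,0,0.03,0,0,0,0],[0,0,0.016,0,0,0,0],[0,0,0,0,0,0,0],[0,0,0,0,0,0,40],[0,0,0,0,0,0,60],[0,0,0,0,0,0,80],[0,0,0,0,0,0,120],[0,0,0,0,0,0,200],[0,0,0,0,0,0,200],[0,0,0,0,0,0,200],[0,0,0,0,0,0,200]]
  force: 80

```text
clock: 31.65
tcp_pos: [0.6075, -0.1913, 0.0038]
orientation: [0.001, 0.798, 0.603, 0.001]
wrist_force: [-0.6, 0.1, 4.6]
finger_gap: 0.054
grip_force: 85.9
```

jog_arm:
  increments:
    - [[0,0,-0.02,0,0,0,200],[0,0,-0.05,0,0,0,200],[0,0,-0.08,0,0,0,200],[0,0,-0.1,0,0,0,200],[0,0,-0.1,0,0,0,200],[0,0,-0.1,0,0,0,200],[0,0,-0.07,0,0,0,200],[0,0,-0.03,0,0,0,200],[0,0,0,0,0,0,200],[0,0,0,0,0,0,200]]

```text
clock: 32.65
tcp_pos: [0.606, -0.1907, 0.1393]
orientation: [-0.001, 0.798, 0.603, -0.0]
wrist_force: [0.0, 0.6, -2.3]
finger_gap: 0.0542
grip_force: 85.1
```

```bash
python3 go.py .46 -.12 .14 74
python3 - <<'E'
from h import *
S=cams.read_camera('scene')
s=env.get_state();v=proj(S,s['tcp_pos']).astype(int);print(v,s['tcp_pos'])
cv2.imwrite('pics/c9.png',cv2.resize(S['pixels'][v[1]-50:v[1]+50,v[0]-70:v[0]+70,::-1],(700,500),interpolation=cv2.INTER_CUBIC))
E
```

```text
psi 74.11501400459679 tilt [-1.2e-03  4.0e-04 -1.0e+00] turn z 0.0006 shift [ 0.1108 -0.6394 -0.0029] clock 32.65
[413 201] [ 0.60574805 -0.19059246  0.13877902]
```

View pics/c9.png

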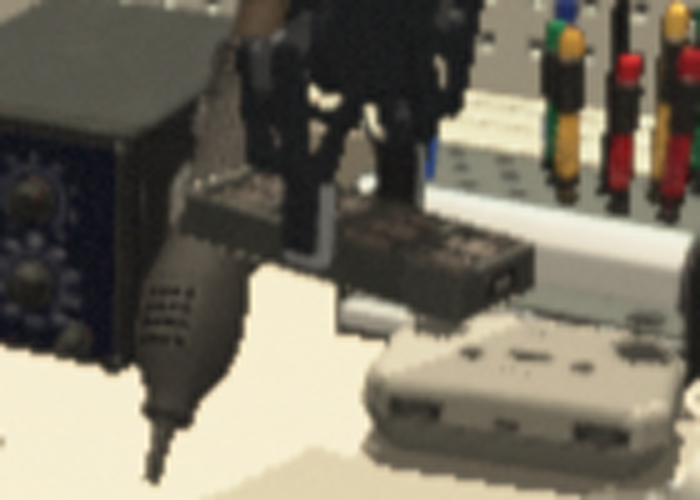

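Run:
```python
from h import *
S=cams.read_camera('scene')
a,b,c=[at(S,u,.135)[:2] for u in((380,196.5),(433.5,215.5),(449.6,209))]
print(a,b,c,np.linalg.norm(a-b),np.linalg.norm(b-c),'centre',(a+c)/2, np.degrees(np.arctan2(*(a-b)[::-1])))
d=[at(S,u,.156)[:2] for u in((380,188),(449.6,201),(433.5,206),(394,184.5))];print(d)
```

```text
[ 0.61148921 -0.11092025] [ 0.56193655 -0.25163065] [ 0.60980176 -0.26921711] 0.14918071000101535 0.05099374261319432 centre [ 0.61064549 -0.19006868] 70.59974500811413
[array([ 0.60860771, -0.11170844]), array([ 0.6012759 , -0.27044846]), array([ 0.56065235, -0.25073421]), array([ 0.64282961, -0.13003469])]
```

The case hangs level and centred in the fingers (crop (360,245)). I'll move it over the tray by way of the front of the bench and turn it on the way.

jog_arm:
  increments:
    - [[0.01,-0.05,0,0,0,0,200],[0.02,-0.1,0,0,0,0,200],[0.02,-0.13,0,0,0,0,200],[0.02,-0.13,0,0,0,0,200],[0.02,-0.13,0,0,0,0,200],[0.05,-0.11,0,0,0,0,200],[0.12,-0.04,0,0,0,0,200],[0.14,-0.04,0,0,0,0,200],[0.14,-0.04,0,0,0,0,200],[0.14,-0.04,0,0,0,0,200],[0.14,-0.04,0,0,0,0,200],[0.14,-0.04,0,0,0,0,200],[0.12,-0.03,0,0,0,0,200],[0.08,-0.02,0,0,0,0,200],[0,0,0,0,0,-0.03,200],[0,0,0,0,0,-0.04,200],[0,0,0,0,0,-0.045,200],[0,0,0,0,0,-0.044,200],[0,0,0,0,0,-0.03,200],[0,0,0,0,0,0,200]]

```text
clock: 34.75
tcp_pos: [0.4592, 0.1522, 0.1392]
orientation: [-0.001, 0.587, 0.81, -0.001]
wrist_force: [0.6, -0.1, -1.7]
finger_gap: 0.0541
grip_force: 85.1
```

```bash
python3 go.py .604 .160 .06 108
python3 - <<'E'
from fit import *
T=cams.read_camera('top')
for lo in (24,):
    u,A,h=colmask(T,(256,220),(lo,120,80),(34,255,255),rad=60)
    w=np.array([at(T,p[0],.012)[:2] for p in h.astype(float)],np.float32);print(A,cv2.minAreaRect(w*1000))
E
```

```text
psi 108.14886438792145 tilt [-1.7e-03 -4.0e-04 -1.0e+00] turn z 0.0008 shift [-0.1494  0.5604  0.3167] clock 34.75
1411.0 ((615.7076416015625, 128.14529418945312), (86.81007385253906, 108.93804931640625), 18.445735931396484)
```

jog_arm:
  increments:
    - [[-0.007,0.04,0,0,0,0,200],[-0.03,0.1,0,0,0,0,200],[-0.03,0.12,0,0,0,0,200],[-0.03,0.12,0,0,0,0,200],[-0.03,0.11,0,0,0,0,200],[-0.02,0.075,0,0,0,0,200],[0,0,0.04,0,0,0,200],[0,0,0.08,0,0,0,200],[0,0,0.09,0,0,0,200],[0,0,0.07,0,0,0,200],[0,0,0.037,0,0,0,200],[0,0,0,0,0,0,200],[0,0,0,0,0,0,200]]

```text
clock: 36.1
tcp_pos: [0.6055, 0.1614, 0.0611]
orientation: [0.0, 0.587, 0.81, -0.0]
wrist_force: [-0.5, 0.1, -1.6]
finger_gap: 0.0544
grip_force: 85.1
```

```bash
python3 go.py .605 .161 .008 108
python3 - <<'E'
from h import *
S=cams.read_camera('scene');T=cams.read_camera('top')
a=T['pixels'][175:265,200:310,::-1];b=S['pixels'][180:260,230:330,::-1]
cv2.imwrite('pics/c10.png',cv2.hconcat([cv2.resize(i,(400,325),interpolation=cv2.INTER_CUBIC) for i in(a,b)]))
E
```

```text
psi 108.11981967678804 tilt [ 0.e+00 -1.e-04 -1.e+00] turn z 0.0007 shift [-0.0008 -0.0025  0.2124] clock 36.1
```

View pics/c10.png

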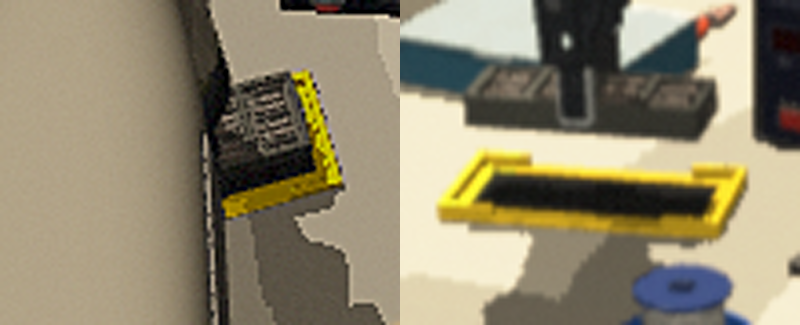

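The case is lined up over the tray: case x 465–718 (centre 591), tray x 440–748 (centre 594). Lowering it.

jog_arm:
  increments:
    - [[0,-0.002,0.03,0,0,0,200],[0,0,0.05,0,0,0,200],[0,0,0.05,0,0,0,200],[0,0,0.04,0,0,0,200],[0,0,0.025,0,0,0,200],[0,0,0.012,0,0,0,200],[0,0,0,0,0,0,200],[0,0,0,0,0,0,200]]

```text
clock: 37.0
tcp_pos: [0.6055, 0.1612, 0.0093]
orientation: [0.0, 0.587, 0.81, 0.0]
wrist_force: [0.8, -0.9, -2.3]
finger_gap: 0.054
grip_force: 85.1
```

jog_arm:
  increments:
    - [[0,0,0.005,0,0,0,200],[0,0,0,0,0,0,200],[0,0,0,0,0,0,80],[0,0,0,0,0,0,40],[0,0,0,0,0,0,0],[0,0,0,0,0,0,0],[0,0,0,0,0,0,0],[0,0,-0.05,0,0,0,0],[0,0,-0.1,0,0,0,0],[0,0,-0.15,0,0,0,0],[0,0,-0.15,0,0,0,0],[0,-0.08,-0.08,0,0,0,0],[0.02,-0.12,0,0,0,0,0],[0,-0.12,0,0,0,0,0],[-0.1,-0.1,0,0,0,0,0],[-0.15,-0.05,0,0,0,0,0],[-0.15,-0.05,0,0,0,0,0],[-0.15,-0.05,0,0,0,0,0],[-0.15,-0.05,0,0,0,0,0],[0,0,0,0,0,0,0]]

```text
clock: 39.0
tcp_pos: [0.5113, -0.0527, 0.1415]
orientation: [0.001, 0.589, 0.808, -0.0]
wrist_force: [-0.3, 0.3, -0.9]
finger_gap: 0.0853
grip_force: 0.0
```

jog_arm:
  increments:
    - [[-0.15,-0.05,0,0,0,0,0],[-0.15,-0.05,0,0,0,0,0],[-0.15,-0.05,0,0,0,0,0],[-0.15,-0.05,0,0,0,0,0],[-0.15,-0.05,0,0,0,0,0],[-0.15,-0.05,0,0,0,0,0],[-0.15,-0.05,0,0,0,0,0],[-0.15,-0.05,0,0,0,0,0],[-0.15,-0.05,0,0,0,0,0],[-0.15,-0.05,0,0,0,0,0],[0,0,0,0,0,0,0]]

```text
clock: 40.1
tcp_pos: [0.5086, -0.4484, 0.1404]
orientation: [0.001, 0.589, 0.808, -0.001]
wrist_force: [-0.0, 0.2, -0.9]
finger_gap: 0.0851
grip_force: 0.0
```

Run:
```python
from h import *
T=cams.read_camera('top');S=cams.read_camera('scene')
a=T['pixels'][185:310,150:475,::-1];b=S['pixels'][210:320,230:450,::-1]
cv2.imwrite('pics/c11.png',cv2.vconcat([cv2.resize(a,(780,300),interpolation=cv2.INTER_CUBIC),cv2.resize(b,(780,300),interpolation=cv2.INTER_CUBIC)]))
for t,s in(('usb_stick',(321,225)),('screw_dish',(173,218))): print(t,[d['uv'] for d in spotter.landmark_of(t,'top')[:1]])
```

```text
usb_stick [[321.0, 226.4]]
screw_dish [[426.4, 281.5]]
```

View pics/c11.png

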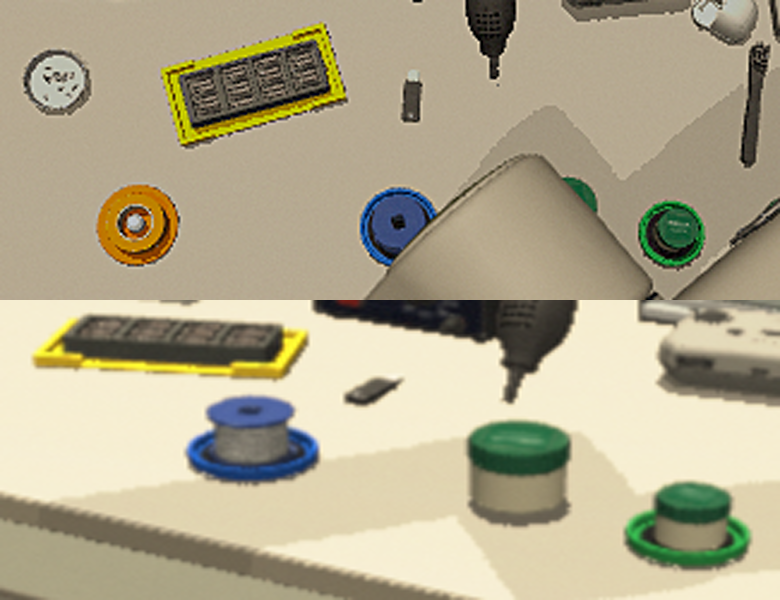

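All four things are home: case in the tray (257,85), tape on its post (135,224), reel in the blue dish (398,224), jar in the green dish (678,230). The USB stick and screw dish haven't moved.

```bash
python3 -c "
from workcell import ticket
print(ticket.hand_in())"
```

```text
the job is handed in; nothing more can be done
None
```

The job is handed in with no verdict returned. The last pictures show the jar, tape roll, reel and bit case each upright in its own home, and the USB stick and screw dish where they lay.

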